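Weigh a spice tin on the counter spring scale

ROBOT

A 6-joint arm with a two-finger parallel gripper is mounted at the origin on the work surface. World frame = base frame: x ahead of the robot, y to its left, z up, the work surface at z = 0. Lengths are in m, angles in degrees, forces in N, time in s.
With the tool pointing down it reaches from about 0.3 to 0.85 m from the base axis. Payload 5.4 kg.
Tool frame: the origin (TCP) lies at the very end of the fingers, on their centre line; the grasp point (between the pads) lies 19 mm behind it (robot.tcp_to_grasp is the z of the grasp point in the tool frame, in m); z points along the fingers, y is the line along which they close (so a half turn about z gives the same grasp; the last joint's range is limited). The gripper opens to 85 mm and grips with 20 to 120 N. Pads are 22 mm wide; open, the fingers measure 114 mm over their backs; the gripper's body (76 mm by 85 mm) begins 54 mm behind the grasp point. The pads swing forward as they close: fully open they stand 13 mm farther back than shut.
Start: joints at [-88.012, 9.076, 91.501, -0, 79.423, -12.038], TCP at [0.139, -0.558, 0.231] pointing down, gripper open.
Joint ranges: [-166.64, 166.64], [-54.1, 131.32], [10.49, 154.53], [-73.88, 253.88], [9.74, 151.15], [-171.62, 171.62]. Speed limits (degrees/s): [147.25, 147.25, 180, 180, 180, 180].

INTERFACE

Orientations are given as [roll, pitch, yaw] about the fixed x, y, z axes, in that order (R = Rz(yaw) Ry(pitch) Rx(roll)).
In Python, from station import robot, kinematics, readout, eyes, workorder, finder gives the robot as it stands. The module is installed in compiled form; this text tells all that it offers. Calls block until the motion is done:
- robot.move_ptp(position, orientation): joint-space move of the TCP to a pose.
- robot.move_linear(position, ori=None, vel=0.15): straight line of the TCP; ori=None keeps the orientation; vel is the mean speed in m/s.
- robot.set_joints(angles): joint-space move.
- robot.gripper_to(opening, squeeze=None): opening from 0.0 (shut) to 1.0 (fully open); squeeze is the grip in N (None keeps the last); returns when the fingers have stopped.
- robot.wait(seconds).
- kinematics.solve_ik(position, orientation): joint angles nearest the present ones, or None.
- readout.state(): the state.
- eyes.camera(name): name is "scene" or "top" or "wrist"; returns the picture (480x640x3 uint8, red, green, blue); there is no depth.
- eyes.camera_model(name): a dict with "intrinsics" (3x3 intrinsics, pixels), "T" (4x4, takes a point from camera to world coordinates). Camera axes: x right, y up, looking along -z (the intrinsics and any distortion apply to the point x, -y, -z); pixel columns grow to the right and rows downward; lengths in m; the calibration is good to about 2 mm. A picture is of the moment at which its call begins: read the wrist's pose just before it. camera_model takes no time and is no camera call; for the wrist camera it gives the pose at the moment of the call.
A pose or a line that the arm cannot do raises robot.Unreachable and nothing moves.
- workorder.hand_in(): hands the job in; it is judged then, once.
Trained networks look in the newest picture that a camera, given by its name, has taken for a name from the list of things; names that differ only in an ending like _2 or _b are one class to them, and where a whole thing is asked for, a point or a joint stands for the part that bears it (a point fixed in the world has none). Each returns a list of dicts, best first, with "confidence" (0 to 1); they miss things now and then, are a little off and sometimes report something else, mostly with a low value. They report only what shows in the picture. A call takes as long as a camera call. They do not tell look-alikes from the thing itself.
- finder.masks_of(camera, name): "pixels" (480x640 bool, what is visible of it).
- finder.landmark_of(camera, name): "location" ([x, y, z] in m, in the coordinates of the camera as it stood for that picture, good to about 4 mm: a listed point, or the origin of a listed thing).
The state is a dict: "t": time; "qpos": joint angles; "joint_velocities": joint speeds; "joint_efforts": joint torques, N m; "tcp_pos": TCP position; "eef_rot": TCP orientation; "contact_force": force on the tool from outside, world axes, zero at the start; "ft_torque": the same for the moment, N m; "gripper_width": opening from 0.0 (shut) to 1.0 (fully open); "finger_force": force on a finger pad.
Only numpy, scipy, OpenCV 4.12 (cv2) and the standard library are available. Lean on these libraries where they do the work, as an engineer would, in place of code of your own. Each camera call takes 0.05 s, during which the arm holds its last target. There are 200 camera calls.

TASK

Pick up the brass spice tin by its wooden grip, put its wire bail over the hook of the spring scale and let its weight down onto the hook at a creep, little by little. Let go only once the spring carries the whole weight, so that the hook neither drops nor springs up, and leave the tin hanging free and at rest on the hook. Never force the hook, and leave the other goods on the counter where they are.

Things in the scene. Friction and masses are not known exactly. Their poses are not given: they have to be found in the camera images.
- tin: the brass spice tin: closed round can, 90 mm diameter (lid 94), 62 mm high, origin at the centre of its underside, z up. A stiff 6 mm steel wire bail stands fixed on it in its y-z plane, narrowing upward from 92 mm wide to a flat top bar 18 mm long at 125 mm height, with a wooden grip block above that. Weighs 0.25 to 0.8 kg, not known beforehand
- tin_grip (a point): centre of the tin's upright dark-wood grip block: 24 mm along x, 14 mm along y (pinch it along y), 50 mm high. 160 mm above the tin's underside; the block spans 129 to 179 mm. Axes as the tin's
- tin_eye (a point): middle of the underside of the bail's top bar, which is to hang on the hook: 125 mm above the tin's underside, 35 mm below the grip's centre. The opening below it, through which the hook passes along the tin's x (either way round), reaches 63 mm down to the lid. Axes as the tin's
- hook_dip (a point): top of the dark steel hook at its lowest point, where the bail is to hang; goes down with the hook; 235 mm above the counter unloaded. The hook is an 8 mm round bar; x points from tip to post, z up. From the carriage on the post (72 mm behind, +x) it runs level, 12 mm above the dip, bends down into the dip, then up to its tip, 28 mm in front (-x), top 18 mm above the dip
- scale: the spring scale, fixed, turned by up to 0.5 rad; axes as the hook's; origin on the counter below the dip. Grey foot 200 x 150 mm, 12 mm thick, reaching 65 mm in front (-x) of the dip. Steel post 268 mm high, front face 80 mm behind the dip (+x). White plate with a mark each 10 mm, 20 to 80 mm to the +y side of the post, up to 268 mm high; a pointer on the carriage moves along it
- hook (a joint): how far the scale's hook is pulled down, m: 0 unloaded at the top stop, 0.10 at the bottom stop. Spring rate 100 N/m (10 mm a newton: the tin settles at 0.024 to 0.079), lightly damped, moving mass about 1.1 kg besides the load. Moving faster than 0.045 m/s either way is rough handling; the hook should never carry more than 25 N
- tub_center (a point): centre of a bystander: plastic tub with white lid, 82 mm diameter, 75 mm high; not to be moved
- jar_center (a point): centre of a bystander: amber glass jar, 72 mm diameter, 95 mm high; not to be moved
- mortar_center (a point): centre of a bystander: stone bowl, 90 mm diameter, 60 mm high; not to be moved
There are look-alikes about, which are no part of the job. Several things have the shape of the tin; the one meant has the colours described above.

How it is judged:
By the outcome, as a careful person would: the job done as asked, in the order asked, and still so for the second after the job is handed in, with the robot touching nothing.
It also fails if it takes over 64 s, if anything falls off the work surface, if the arm or the gripper's body presses on something with over 40 N, if the wrist force passes 120 N, or if a joint passes its speed limit or range.

## Working session

There is one attempt and no reset: what is moved stays moved. The work goes in short steps, each a Python script; the robot and the scene stay as the last script left them, time stands still between calls to the robot, and variables do not carry over. Pictures are saved under pics/ and viewed, at most 10 in all, crops included, and the job is handed in when it is done.

```bash
mkdir -p pics; cat > h.py <<'E'
import numpy as np, cv2
from station import robot, kinematics, readout, eyes, workorder, finder
def snap(cam,fn=None):
    M=eyes.camera_model(cam); im=eyes.camera(cam)
    if fn: cv2.imwrite('pics/'+fn,im[:,:,::-1])
    return M,im
def pix(M,p):
    T=np.linalg.inv(np.array(M['T'])); c=T[:3,:3]@np.array(p)+T[:3,3]
    K=np.array(M['intrinsics']); v=K@np.array([c[0],-c[1],-c[2]]); return v[:2]/v[2]
def lm(cam,M,name):
    T=np.array(M['T']); out=[]
    for d in finder.landmark_of(cam,name):
        w=T[:3,:3]@np.array(d['location'])+T[:3,3]; out.append((round(d['confidence'],2),w.round(4),pix(M,w).round()))
    return out
E
python3 - <<'E'
from h import *
for c in ('scene','top'):
    M,im=snap(c,c+'1.png'); print(c,np.array(M['T']).round(3).tolist(), list(M.keys()))
    for n in ('tin','tin_grip','tin_eye','hook_dip','scale','tub_center','jar_center','mortar_center'):
        print(n,*lm(c,M,n))
s=readout.state(); print(s)
E
```

```text
scene [[-0.414, -0.624, 0.662, 1.18], [0.91, -0.291, 0.296, 0.287], [0.008, 0.725, 0.689, 0.846], [0.0, 0.0, 0.0, 1.0]] ['intrinsics', 'T']
tin (0.71, array([ 0.7203, -0.1851,  0.0009]), array([192., 340.])) (0.66, array([ 6.605e-01, -3.061e-01, -5.000e-04]), array([158., 296.])) (0.65, array([ 5.589e-01, -1.559e-01, -5.000e-04]), array([250., 285.])) (0.63, array([ 0.412 , -0.1623, -0.0037]), array([281., 240.])) (0.6, array([ 0.3043, -0.2496, -0.0014]), array([270., 200.]))
tin_grip (0.95, array([ 0.4118, -0.1661,  0.1607]), array([276., 180.])) (0.9, array([ 0.6606, -0.3096,  0.1573]), array([139., 238.])) (0.87, array([ 0.5588, -0.1494,  0.1566]), array([246., 229.])) (0.86, array([ 0.3072, -0.2528,  0.1595]), array([263., 143.])) (0.85, array([ 0.7196, -0.1826,  0.1645]), array([178., 280.]))
tin_eye (0.8, array([ 0.301 , -0.2546,  0.1192]), array([265., 156.])) (0.78, array([ 0.6617, -0.3084,  0.1274]), array([142., 251.])) (0.67, array([ 0.4071, -0.1629,  0.1286]), array([279., 191.])) (0.64, array([ 0.5564, -0.1551,  0.12  ]), array([246., 242.])) (0.64, array([ 0.7171, -0.18
[... 2080 characters left out ...]
]))
{'t': 0.9, 'qpos': array([-8.80116300e+01,  9.07362292e+00,  9.15025170e+01,  7.50790629e-04,
        7.94221524e+01, -1.20386371e+01]), 'joint_velocities': array([-0.02808995, -0.04487984, -0.0644825 ,  0.03836147, -0.09078961,
       -0.08420766]), 'joint_efforts': array([-2.26897628e-04, -3.96010816e+01, -3.31703460e+01, -1.56567307e-04,
        4.85064611e-04,  1.38557684e-05]), 'tcp_pos': array([ 0.13934317, -0.55784463,  0.23130893]), 'eef_rot': array([ 1.79998176e+02, -3.65624372e-04,  1.40268693e+01]), 'contact_force': array([0.31841627, 0.1209171 , 0.40584901]), 'ft_torque': array([-0.02671123,  0.00454106, -0.02046985]), 'finger_force': 0.0, 'gripper_width': 1.0025305013244088}
```

View pics/scene1.png

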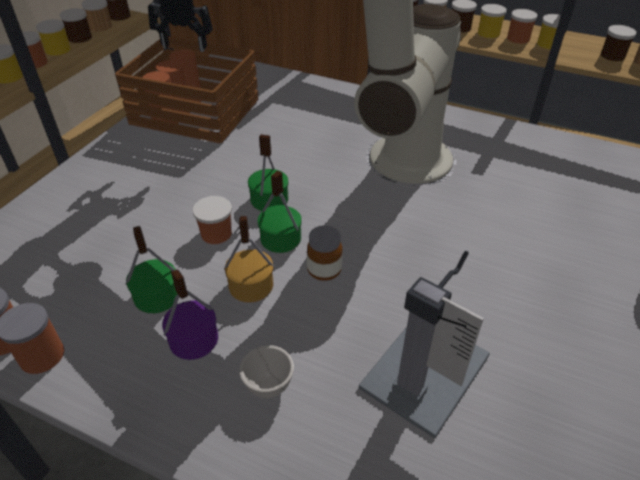

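View pics/top1.png

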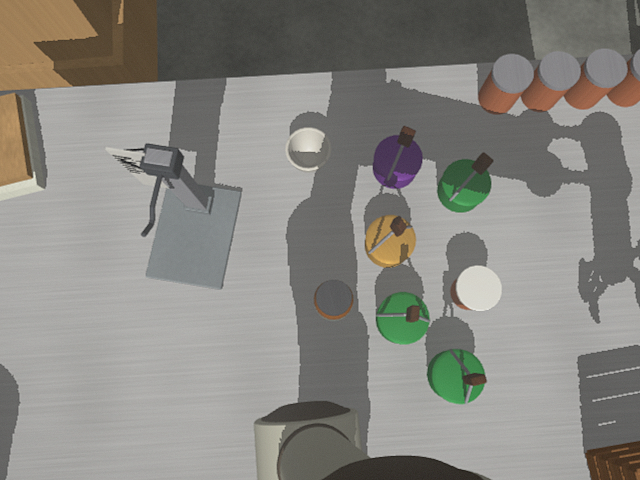

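The brass tin is the orange-gold one: scene (250,272), top (390,240), world about (0.559,-0.155). The scale is at top (190,235), with the hook tip at (147,233) and the carriage at (160,160). Next I take the scale's yaw from its foot and look at the tin from the wrist camera.

```bash
cat >> h.py <<'E'
def ray(M,uv,z):
    K=np.array(M['intrinsics']); T=np.array(M['T']); d=np.linalg.inv(K)@[uv[0],uv[1],1]
    d=T[:3,:3]@[d[0],-d[1],-d[2]]; o=T[:3,3]; return o+d*(z-o[2])/d[2]
E
python3 - <<'E'
from h import *
M=eyes.camera_model('top')
P=[ray(M,p,.012) for p in ((241,188),(220,288),(147,276))]
print(np.array(P).round(4))
a=P[0]-P[1]; b=P[2]-P[1]
print(np.linalg.norm(a),np.linalg.norm(b),np.degrees(np.arctan2(a[1],a[0])),np.degrees(np.arctan2(b[1],b[0]))-90)
robot.move_ptp([0.50,-0.155,0.36],[180,0,0])
s=readout.state();print(s['t'],s['tcp_pos'])
M,im=snap('wrist','w1.png');print(np.array(M['T']).round(3).tolist())
for n in ('tin','tin_grip','tin_eye'): print(n,*lm('wrist',M,n))
E
```

```text
[[0.691  0.1273 0.012 ]
 [0.493  0.1728 0.012 ]
 [0.5248 0.3126 0.012 ]]
0.20311460910772905 0.14335173420187766 -12.94797376646092 -12.829814713808616
2.9 [ 0.49974165 -0.15566266  0.35960607]
[[-0.001, 0.951, 0.308, 0.578], [-1.0, -0.001, -0.0, -0.155], [-0.0, -0.308, 0.951, 0.503], [0.0, 0.0, 0.0, 1.0]]
tin (0.82, array([ 0.6588, -0.3065, -0.0007]), array([446.,  49.])) (0.62, array([ 0.3037, -0.2466,  0.0007]), array([382., 311.])) (0.57, array([ 0.4072, -0.1603,  0.0017]), array([325., 246.]))
tin_grip (0.93, array([ 0.6626, -0.3064,  0.1629]), array([511.,   7.])) (0.85, array([ 0.5533, -0.1548,  0.164 ]), array([321., 149.])) (0.63, array([ 0.4131, -0.167 ,  0.1643]), array([333., 293.])) (0.6, array([ 0.3036, -0.2489,  0.1621]), array([407., 383.]))
tin_eye (0.79, array([ 0.6654, -0.3103,  0.1272]), array([497.,  15.])) (0.77, array([ 0.4108, -0.1626,  0.1277]), array([328., 280.])) (0.66, array([ 0.5554, -0.1541,  0.1306]), array([320., 144.])) (0.58, array([ 0.3058, -0.2538,  0.1295]), array([405., 363.]))
```

View pics/w1.png

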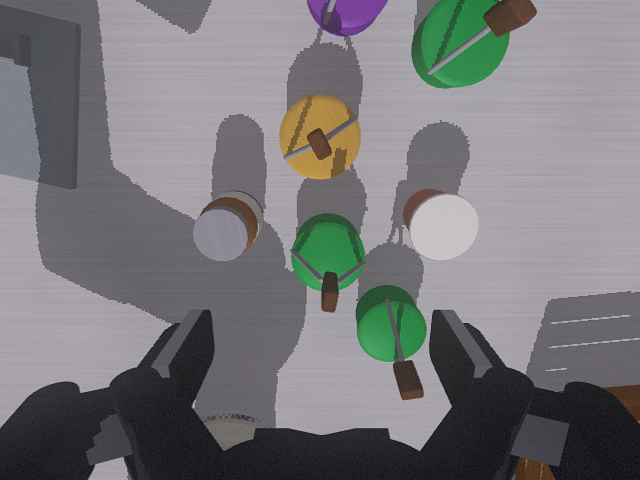

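The wrist view shows the brass tin at (320,137), with its bail running from (285,157) to (357,119) and the grip block at (318,144). I now refine the yaw and check the joint 6 options.

```bash
python3 - <<'E'
from h import *
M=eyes.camera_model('wrist')
a,b=[ray(M,p,.062) for p in ((285,157),(357,119))]
d=a-b; print(np.linalg.norm(d),np.degrees(np.arctan2(d[1],d[0]))-90,(a+b)/2)
for y in (28,-152,):
  q=kinematics.solve_ik([.557,-.155,.16],[180,0,y]); print(y,None if q is None else np.round(q))
for y in (-13,167):
  for z in (.2,.36):
    q=kinematics.solve_ik([.572,.23,z],[180,0,y]); print(y,None if q is None else np.round(q))
# closer look with wrist camera nearly over the tin
u=np.radians(28); c=np.array([.557,-.155])-0.045*np.array([np.cos(u),np.sin(u)])
robot.move_linear([c[0],c[1],.30],[180,0,28],vel=.2)
M,im=snap('wrist','w2.png')
for n in ('tin','tin_grip','tin_eye'): print(n,*[r for r in lm('wrist',M,n) if abs(r[1][0]-.557)<.05 and abs(r[1][1]+.155)<.05])
m=[x for x in finder.masks_of('wrist','tin_grip') if x['confidence']>.3]
for x in m:
  ys,xs=np.nonzero(x['pixels']); print(x['confidence'],xs.mean(),ys.mean(),xs.size)
E
```

```text
0.09190909758487725 26.97092065581269 [ 0.55750232 -0.15424457  0.062     ]
28 [-28.  13.  95.  -0.  72.  34.]
-152 [ -28.   13.   95.    0.   72. -146.]
-13 [ 11.  16.  86.  -0.  77. 114.]
-13 [ 11.  13.  73.  -0.  94. 114.]
167 [ 11.  16.  86.   0.  77. -66.]
167 [ 11.  13.  73.   0.  94. -66.]
tin (0.64, array([ 5.557e-01, -1.514e-01, -1.000e-04]), array([318., 149.]))
tin_grip (0.75, array([ 0.5541, -0.1522,  0.1617]), array([316., 168.]))
tin_eye (0.9, array([ 0.5581, -0.1553,  0.1261]), array([323., 161.]))
0.92 425.6269666456891 30.244965387035872 6356
0.91 266.465847593974 276.16834869094635 6837
0.8 320.5763680525789 151.23289041291613 6999
0.75 294.51027336072895 370.0861175629802 5597
0.58 512.320324881141 133.68442947702061 10096
```

View pics/w2.png

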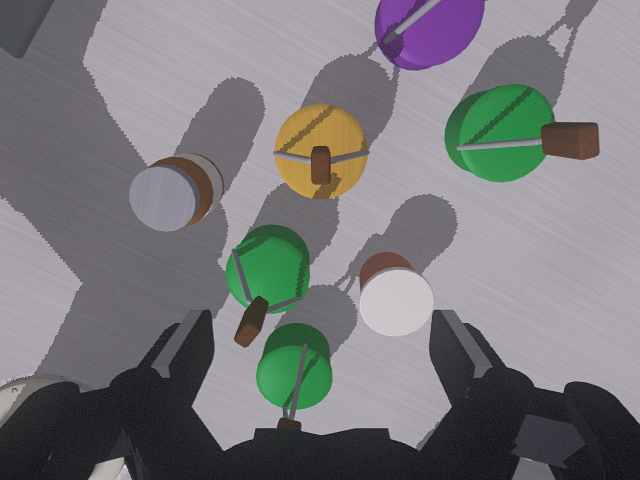

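The view is aligned: the bail feet are at (275,153) and (368,152), and the grip is centred at (320,165), so yaw 28 is right. I grasp, lift and weigh the tin.

```bash
cat >> h.py <<'E'
def F(n=20,dt=.02):
    a=[]
    for _ in range(n): a.append(readout.state()['contact_force']); robot.wait(dt)
    return np.mean(a,0),np.std(a,0)
E
python3 - <<'E'
from h import *
M=eyes.camera_model('wrist')
a,b=[ray(M,p,.062) for p in ((275,153),(368,152))]; d=a-b
print((a+b)/2,np.degrees(np.arctan2(d[1],d[0]))-90)
c=((a+b)/2)[:2]
robot.move_linear([c[0],c[1],.24],[180,0,27.5],vel=.2)
robot.move_linear([c[0],c[1],.145],[180,0,27.5],vel=.1)
print('F0',F())
robot.gripper_to(0.0,squeeze=60)
s=readout.state(); print(s['gripper_width'],s['finger_force'],F(10))
robot.move_linear([c[0],c[1],.17],vel=.04); 
robot.wait(.3); print('F1',F()); s=readout.state(); print(s['gripper_width'],s['tcp_pos'],s['t'],s['ft_torque'])
robot.move_linear([c[0],c[1],.37],vel=.15)
sy=np.radians(-12.9); ux=np.array([np.cos(sy),np.sin(sy)]); dip=np.array([.5725,.230])
p=dip-.10*ux
robot.move_ptp([p[0],p[1],.37],[180,0,167.1])
robot.wait(.3);print('F2',F()); s=readout.state(); print(s['t'],s['tcp_pos'])
for cam in('scene','wrist'):
    M,im=snap(cam,cam+'3.png')
    for n in ('tin_grip','tin_eye','hook_dip','scale'): print(cam,n,*[r for r in lm(cam,M,n) if r[1][1]>.1])
E
```

```text
[ 0.55926435 -0.15392345  0.062     ] 28.600569314595646
F0 (array([ 0.04075126, -0.04406927, -0.08264577]), array([0.43446362, 0.35702303, 0.3843717 ]))
0.15623937632688226 59.342286586761475 (array([ 1.28473741,  1.2070664 , -0.17729781]), array([0.74567459, 0.52795903, 0.38000808]))
F1 (array([-0.04806806,  0.06033766, -6.67093443]), array([0.57821738, 0.65937057, 0.58348976]))
0.15591021729486454 [ 0.55926938 -0.15393061  0.16998904] 8.1833 [-0.01595464  0.02463639 -0.01352945]
F2 (array([ 0.09646737, -0.00827882, -6.91254995]), array([0.49534663, 0.5066691 , 0.68490319]))
11.8333 [0.47502284 0.25232973 0.36999407]
scene tin_grip (0.79, array([0.4755, 0.2556, 0.3827]), array([508., 158.]))
scene tin_eye (0.63, array([0.474 , 0.2517, 0.3492]), array([500., 175.]))
scene hook_dip (0.71, array([0.5724, 0.2281, 0.2336]), array([454., 269.]))
scene scale
wrist tin_grip (0.69, array([0.4724, 0.2489, 0.3878]), array([310., 331.]))
wrist tin_eye (0.79, array([0.4736, 0.2503, 0.3513]), array([316., 292.])) (0.35, array([0.4686, 0.2492, 0.3873]), array([309., 322.]))
wrist hook_dip
wrist scale
```

View pics/wrist3.png

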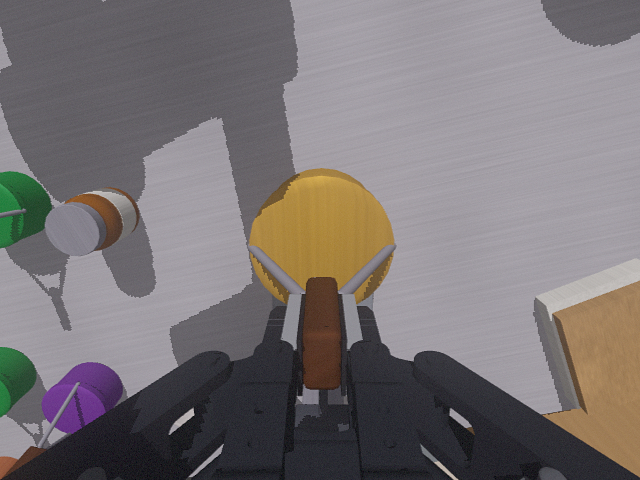

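View pics/scene3.png

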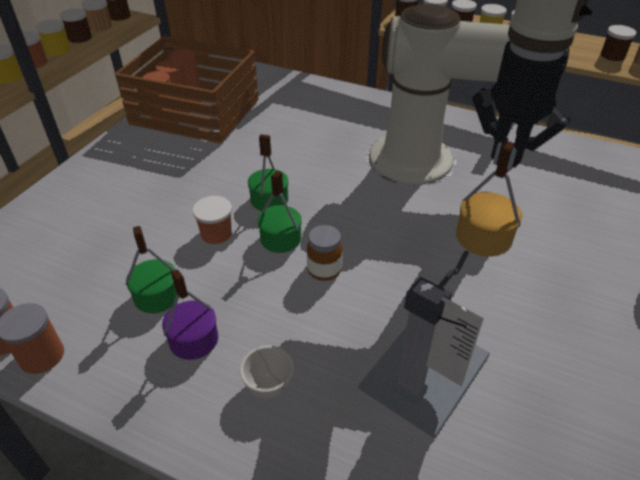

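I hold the brass tin level in the wrist view, with the lid at (321,240) and the grip at (321,330). It weighs about 6.7 N, so it should settle at about 67 mm. In the scene view it is in front of the hook tip at (490,215). Next I thread the hook through the bail.

```bash
python3 - <<'E'
from h import *
sy=np.radians(-12.9); ux=np.array([np.cos(sy),np.sin(sy)]); dip=np.array([.5724,.229])
O=[180,0,167.1]
p=dip-.10*ux
robot.move_linear([*p,.284],O,vel=.12)
robot.move_linear([*dip,.284],O,vel=.07)
print(readout.state()['t'],F(15))
for cam in('scene','wrist'):
    M,im=snap(cam)
    for n in ('tin_eye','hook_dip'): print(cam,n,*[r for r in lm(cam,M,n) if r[1][1]>.1])
    if cam=='scene': a=cv2.resize(im[200:380,380:560],(500,500),interpolation=cv2.INTER_CUBIC)
    else: b=cv2.resize(im[150:480,150:480],(500,500)) 
M,im=snap('top'); 
for n in ('tin_eye','hook_dip'): print('top',n,*[r for r in lm('top',M,n) if r[1][1]>.1])
cv2.imwrite('pics/thr.png',cv2.resize(np.hstack([a,b]),(800,400))[:,:,::-1])
E
```

```text
14.775 (array([ 0.067598  ,  0.06934842, -6.99459706]), array([0.50903858, 0.38965989, 0.38429784]))
scene tin_eye (0.9, array([0.5707, 0.2255, 0.2609]), array([456., 255.]))
scene hook_dip (0.71, array([0.5722, 0.2277, 0.2337]), array([454., 268.]))
wrist tin_eye (0.63, array([0.5681, 0.2296, 0.2651]), array([320., 285.]))
wrist hook_dip (0.92, array([0.5711, 0.2306, 0.239 ]), array([323., 270.]))
top tin_eye (0.67, array([0.5753, 0.2264, 0.2615]), array([148., 213.]))
top hook_dip (0.93, array([0.5721, 0.2293, 0.2369]), array([151., 220.]))
```

View pics/thr.png

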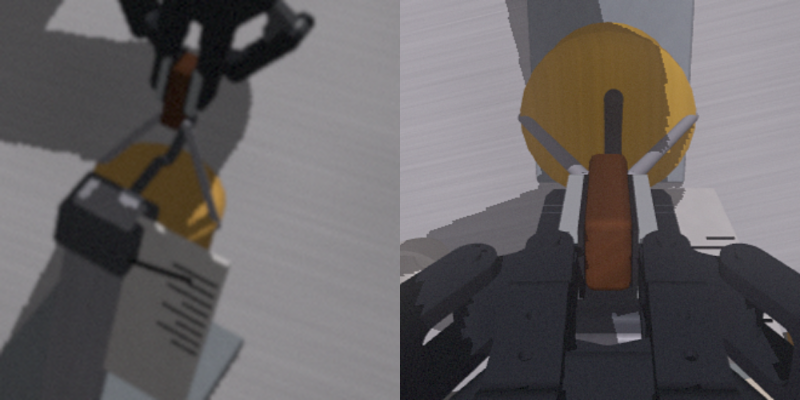

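The hook passes through the bail, centred between the legs: its tip is at (613,95) in the wrist crop and the grip is at (609,220). I start the creep down.

```bash
python3 - <<'E'
from h import *
O=[180,0,167.1]; d=[.5724,.229]
def go(z,v):
    robot.move_linear([*d,z],O,vel=v); robot.wait(.15)
    f,s=F(15); st=readout.state(); print(z,round(st['t'],2),f.round(2),s.round(2),st['ft_torque'].round(3))
go(.262,.02)
go(.250,.006)
go(.240,.009)
go(.225,.010)
M,im=snap('scene','scene4.png'); print(lm('scene',M,'hook_dip'))
E
```

```text
0.262 17.12 [-0.24 -0.08 -6.95] [0.55 0.49 0.59] [-0.037 -0.037 -0.055]
0.25 19.68 [ 0.   -0.04 -5.74] [0.47 0.53 0.46] [ 0.041 -0.008  0.047]
0.24 21.33 [ 0.15  0.24 -4.77] [0.47 0.43 0.38] [ 0.047  0.059 -0.011]
0.225 23.38 [-0.07  0.13 -3.72] [0.55 0.45 0.36] [-0.054 -0.053  0.034]
[(0.67, array([0.571 , 0.2289, 0.2017]), array([451., 282.]))]
```

```bash
python3 - <<'E'
from h import *
O=[180,0,167.1]; d=[.5724,.229]
def go(z,v,n):
    robot.move_linear([*d,z],O,vel=v); robot.wait(.3)
    f,s=F(n,.02); st=readout.state(); print(round(z,4),round(st['t'],2),f.round(2),st['ft_torque'].round(3)); return f[2]+.08
f=go(.202,.010,60)
z=.202+f/100+.0; f=go(z,.008,100)
print(f)
E
```

```text
0.202 27.23 [-0.03  0.   -1.18] [ 0.001 -0.038  0.022]
0.191 30.73 [-0.17  0.11 -0.05] [ 0.028 -0.029 -0.041]
0.03447380609625036
```

The spring now carries the whole weight (residual about 0.03 N). I ease the squeeze, release, and look.

```bash
python3 - <<'E'
from h import *
robot.gripper_to(0.0,squeeze=20); robot.wait(.2)
robot.gripper_to(0.22); robot.wait(.3)
robot.gripper_to(0.7); robot.wait(1.0)
s=readout.state(); print(s['t'],s['gripper_width'],F(20))
M,im=snap('scene'); print(lm('scene',M,'hook_dip'),[r for r in lm('scene',M,'tin_eye') if r[1][1]>.1])
a=cv2.resize(im[200:380,380:560],(400,400),interpolation=cv2.INTER_CUBIC)
M,im=snap('wrist'); b=cv2.resize(im[100:480,130:510],(400,400))
cv2.imwrite('pics/rel.png',np.hstack([a,b])[:,:,::-1])
E
```

```text
33.15 0.6991367858598946 (array([0.03370781, 0.00621253, 0.03599092]), array([0.37910428, 0.67816408, 0.50110426]))
[(0.89, array([0.5719, 0.2314, 0.1645]), array([449., 299.]))] [(0.73, array([0.5693, 0.2292, 0.1659]), array([448., 297.]))]
```

View pics/rel.png

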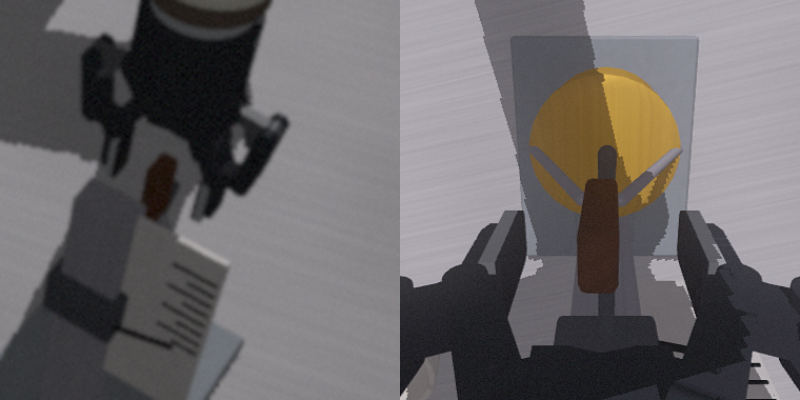

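The tin hangs on the hook: grip at (598,235) in the wrist crop, clear of both fingers, and the pointer is low on the plate at (170,345). I retreat straight up.

```bash
python3 - <<'E'
from h import *
d=[.5724,.229]
robot.move_linear([*d,.30],vel=.06)
robot.move_linear([*d,.40],vel=.12)
robot.move_linear([.45,.256,.40],vel=.15)
ims=[]
for i in range(8):
    robot.wait(.35); M,im=snap('scene'); ims.append(im[200:400,380:560].astype(int))
print([int((abs(x-ims[-1]).max(2)>25).sum()) for x in ims])
print(readout.state()['t'],lm('scene',M,'hook_dip'),lm('scene',M,'tin'))
for n in ('tub_center','jar_center','mortar_center'): print(lm('scene',M,n)[:1])
cv2.imwrite('pics/end.png',im[:,:,::-1])
E
```

```text
[1, 0, 0, 0, 0, 0, 0, 0]
40.8167 [(0.81, array([0.5751, 0.23  , 0.1649]), array([448., 300.]))] [(0.98, array([ 6.604e-01, -3.065e-01,  3.000e-04]), array([158., 296.])), (0.84, array([ 7.187e-01, -1.827e-01,  3.000e-04]), array([193., 340.])), (0.67, array([ 0.4129, -0.1593, -0.0036]), array([282., 240.]))]
[(0.96, array([ 0.4553, -0.2978,  0.0344]), array([216., 221.]))]
[(0.84, array([ 0.4546, -0.0385,  0.0491]), array([325., 252.]))]
[(0.72, array([ 0.7465, -0.0092,  0.0276]), array([268., 378.]))]
```

View pics/end.png

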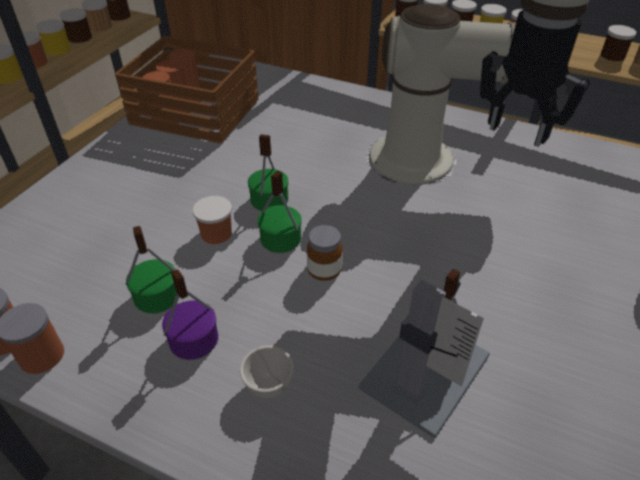

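The tin hangs at rest behind the plate, with its grip at (452,283). The arm is clear and the other goods are where they were.

```bash
python3 -c "
from h import *
print(workorder.hand_in())"
```

```text
the job is handed in; nothing more can be done
None
```

The brass tin hangs free and at rest on the scale's hook, let go only once the spring carried its whole weight (about 6.8 N); the other goods are where they were, and the job was handed in at about 41 s.

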